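# Change over two lever-lock toggle switches at the bag-making table

### The arm

A 7-joint arm with a two-finger parallel gripper is mounted at the origin on the work surface. World frame = base frame: x ahead of the robot, y to its left, z up, the work surface at z = 0. Lengths are in m, angles in degrees, forces in N, time in s.
With the tool pointing down it reaches from about 0.425 to 0.875 m from the base axis. Payload 8.4 kg.
Tool frame: the origin (TCP) lies midway between the tips of the shut fingers; the grasp point (between the pads) lies 19 mm behind it; z points along the fingers, y is the direction in which the jaws open and shut (so a half turn about z gives the same grasp; the last joint's range is limited). The gripper opens to 85 mm and grips with 20 to 120 N. Pads are 22 mm wide; open, the fingers measure 114 mm over their backs; the gripper's body (76 mm by 85 mm) begins 54 mm behind the grasp point. The pads swing forward as they close: fully open they stand 13 mm farther back than shut.
Start: joints at [-5.684, 19.091, 2.286, 83.961, -0.768, 76.965, -3.352], TCP at [0.65, -0, 0.198] pointing down, gripper open.
Joint ranges: [-147.57, 147.57], [-21.85, 119.76], [-74.77, 79.35], [14.55, 137.4], [-85.83, 265.84], [4.83, 119.75], [-152.11, 152.11]. Speed limits (degrees/s): [127.2, 127.2, 159.86, 159.86, 180, 180, 180].

### API

Orientations are given as a 3x3 rotation matrix whose columns are the frame's x, y, z axes.
In Python, from plant import sensors, read_camera, env, search_frame gives the robot as it stands.
- The arm moves only by the tool send_rows, never from a script. Its argument "moves" is a list of rows, each a list of 3 entries, a list of its own where there are three numbers: the turn, a rotation vector about the world's x, y, z in rad, then the shift along the world's x, y, z in m, then the gripper command: -1 is shut, 1 is fully open, values between are in proportion. A call has 1 to 12 rows; each row is the pose to reach, as a shift and turn from the pose measured when the call began; what a row does not reach only later rows make up. A row lasts 1/12 s, in which the tool goes at most 41.7 mm and 7.16 degrees, less where a joint would pass 70% of its speed; a pose out of reach is approached as far as the arm can. A call with a gripper value outside its range is refused whole. The fingers move at their own pace and stop on an object; "squeeze" is the grip in N (left out, the last holds). Time passes only in rows, so rows that repeat a pose let the fingers close. It gives the time, the measured TCP pose, the force and the opening at its end, in the units of the state.
- sensors.observe(): the state, without advancing time (a new reading comes with each control period).
- read_camera(name): name is "scene" or "side" or "wrist"; returns a dict with "image" (480x640x3 uint8, blue, green, red), "depth" (480x640 float32, m along the optical axis (not along the pixel's ray), 0 where there is no reading), "mtx" (3x3 intrinsics, pixels), "R" (3x3) and "t" (3): a world point X has camera coordinates R X + t. Camera axes: x right, y down, z forward; pixel columns grow to the right and rows downward; lengths in m; the calibration is good to about 2 mm. A picture is of the moment at which its call begins.
- env.close_job(): hands the job in, once; it reports no verdict.
Trained networks look in the newest picture that a camera, given by its name, has taken for a name from the list of things; names that differ only in an ending like _2 or _b are one class to them, and where a whole thing is asked for, a point or a joint stands for the part that bears it (a point fixed in the world has none). Each returns a list of dicts, best first, with "p" (0 to 1); they miss things now and then, are a little off and sometimes report something else, mostly with a low value. They report only what shows in the picture. A call takes as long as a camera call. They do not tell look-alikes from the thing itself.
- search_frame(name, camera): "point" ([x, y, z] in m, in world coordinates, good to about 4 mm: the middle of the surface that is visible of it).
The state is a dict: "time_s": time; "joints": joint angles; "qd": joint speeds; "effort": joint torques, N m; "tool_pos": TCP position; "ee_rot": TCP orientation; "contact_force": force on the tool from outside, world axes, zero at the start; "torque": the same for the moment, N m; "width": finger opening in m.
Only numpy, scipy, OpenCV 4.12 (cv2) and the standard library are available. Lean on these libraries where they do the work, as an engineer would, in place of code of your own. Each camera call takes 0.05 s, during which the arm holds its last target. There are 200 camera calls.

### The job

The hole punch and the bag crimper share one supply, so never have both switches on together. First switch off the ball-ended toggle (towards the front of its box, away from the cable gland), then switch on the paddle-ended one (towards its gland): lift the locking collar on the lever, tip the lever all the way over and let the collar drop home so that it locks there. Leave the things standing about where they are.

Things in the scene. Friction and masses are not known exactly. Their poses are not given: they have to be found in the camera images.
- ball_switch: Ball switch: grey plastic box 100 (x) x 80 (y) x 60 mm high, screwed to the table, with a lever-lock toggle on top. Origin: centre of its underside, z up. Its x points to its back, the side with the short black cable gland; y is the direction of the lever's pivot axis.
- ball_pivot (a point): Where the ball switch's lever pivots: 56 mm above the box's origin. Around it stands a steel gate (within 11 mm of the middle in y, up to 36 mm from the pivot) with a notch at each end of the lever's travel; the collar's cross pin sits in a notch and so locks the lever.
- ball_lever (a joint): Lean of the lever (7 mm steel rod, black ball 20 mm across on its end, top 108 mm from the pivot), rad: 0 = OFF, 0.5 rad from upright to the front, away from the gland; 0.5 = upright; 1 = ON, 0.5 rad to the back, towards the gland. It starts ON. Tips only with the collar lifted, against light friction (under 1 N at the collar); stays where left; hard stops at 0 and 1.
- ball_collar (a joint): Lift of the collar along the lever, m: 0 = down, locked; up 0.0085 or more to pass the gate; hard stop at 0.012. A spring pulls it down, 5 N at 0, 8 N at the stop. Let go within about 0.03 rad of either end of the lever's travel it drops to 0 and locks; in between it rests on the gate, up about 0.0085.
- ball_grip (a point): Point on the axis of the ball switch's collar, 64 mm from the pivot with the collar down; moves with it. Collar: ribbed round aluminium sleeve, 24 mm across, 48 to 76 mm from the pivot, with a 29 mm rim, 4 mm thick, just below. z points along the lever to its free end, y along the pivot axis.
- paddle_switch: Paddle switch: grey plastic box 100 (x) x 80 (y) x 60 mm high, screwed to the table, with a lever-lock toggle on top. Origin: centre of its underside, z up. Its x points to its back, the side with the short black cable gland; y is the direction of the lever's pivot axis.
- paddle_pivot (a point): Where the paddle switch's lever pivots: 56 mm above the box's origin. Around it stands a steel gate (within 11 mm of the middle in y, up to 36 mm from the pivot) with a notch at each end of the lever's travel; the collar's cross pin sits in a notch and so locks the lever.
- paddle_lever (a joint): Lean of the lever (7 mm steel rod, flat black paddle 30 (x) x 8 (y) x 22 mm on its end, top 108 mm from the pivot), rad: 0 = OFF, 0.5 rad from upright to the front, away from the gland; 0.5 = upright; 1 = ON, 0.5 rad to the back, towards the gland. It starts OFF. Tips only with the collar lifted, against light friction (under 1 N at the collar); stays where left; hard stops at 0 and 1.
- paddle_collar (a joint): Lift of the collar along the lever, m: 0 = down, locked; up 0.0085 or more to pass the gate; hard stop at 0.012. A spring pulls it down, 5 N at 0, 8 N at the stop. Let go within about 0.03 rad of either end of the lever's travel it drops to 0 and locks; in between it rests on the gate, up about 0.0085.
- paddle_grip (a point): Point on the axis of the paddle switch's collar, 64 mm from the pivot with the collar down; moves with it. Collar: ribbed round aluminium sleeve, 24 mm across, 48 to 76 mm from the pivot, with a 29 mm rim, 4 mm thick, just below. z points along the lever to its free end, y along the pivot axis.
- flask: Grey drinks bottle, 68 mm across, 230 mm tall; a loose bystander. Origin: centre of its underside.
- tumbler: White travel tumbler, 84 mm across, 145 mm tall; a loose bystander. Origin: centre of its underside.
- tape_roll: Roll of clear tape lying flat, 80 mm across, 24 mm tall; a loose bystander. Origin: centre of its underside.
- glue_stick: White glue stick standing up, 30 mm across, 90 mm tall; a loose bystander. Origin: centre of its underside.
Things that resemble listed ones, but are neither listed nor needed, are in the scene too. What is shaped like the ball_switch but orange or yellow is not meant.

How it is judged (in metres and radians):
On the way, in this order (a step that is already met when the one before it is completed fails the run):
1. the ball-ended switch is off and locked: lever at the front stop, collar down (value of joint ball_lever below 0.08 rad and value of joint ball_collar below 0.003 m), for 0.2 s.
2. the paddle-ended switch is on and locked: lever at the back stop, collar down (value of joint paddle_lever above 0.92 rad and value of joint paddle_collar below 0.003 m), for 0.2 s.
At the end, for the whole second after the job is handed in: Ball lever within 0.08 rad of its front (off) stop and paddle lever within 0.08 rad of its back (on) stop, both collars down to within 3 mm (all of step 1 and all of step 2); the robot touches nothing.
It fails at once if both switches on together (both levers tipped past upright towards their glands) (value of joint each of ball_lever, paddle_lever above 0.5 rad).
It fails at once if the flask is moved by more than 30 mm (distance of flask from where it was at the start of the episode above 0.03 m).
It fails at once if the tumbler is moved by more than 30 mm (distance of tumbler from where it was at the start of the episode above 0.03 m).
It fails at once if the tape roll is moved by more than 30 mm (distance of tape_roll from where it was at the start of the episode above 0.03 m).
It fails at once if the glue stick is moved by more than 30 mm (distance of glue_stick from where it was at the start of the episode above 0.03 m).
It also fails if it takes over 67 s, if anything falls off the work surface, if the arm or the gripper's body presses on something with over 40 N, if the wrist force passes 120 N, or if a joint passes its speed limit or range.

## Working session

There is one attempt and no reset: what is moved stays moved. The work goes in short steps, Python scripts to look and compute and a tool call to move; the robot and the scene stay as the last step left them, time stands still between calls to the robot, and variables do not carry over. Pictures are saved under pics/ and viewed, about 8 in all and at most 12, crops included, and the job is handed in when it is done.

Besides the shell and the picture viewer there is one more tool, called as name(argument=value, ...), one argument or row to a line, values as JSON. send_rows: Moves the arm, as the interface text tells. Its arguments: {"type":"object","properties":{"moves":{"type":"array"},"squeeze":{"type":"number"}},"required":["moves"]}

```bash
mkdir -p pics
cat > h.py <<'E'
import numpy as np, cv2
from plant import sensors, read_camera, env, search_frame
def cloud(c):
    K=c["mtx"];d=c["depth"];v,u=np.mgrid[:480,:640]
    P=np.stack([(u-K[0,2])/K[0,0]*d,(v-K[1,2])/K[1,1]*d,d],-1)
    return (P-c["t"])@c["R"]   # R^T(P-t)
def px(c,X):
    p=c["mtx"]@(c["R"]@np.array(X)+c["t"]);return (p[:2]/p[2]).round().astype(int).tolist()
E
python3 - <<'E'
from h import *
cs={}
for n in ["scene","side"]:
    c=read_camera(n);cs[n]=c;np.savez(n+".npz",**c)
    cv2.imwrite(f"pics/{n}0.png",c["image"])
    for k in ["ball_switch","ball_grip","paddle_switch","paddle_grip","flask","tumbler","tape_roll","glue_stick"]:
        for r in search_frame(k,n)[:4]: print(n,k,np.round(r["point"],3),round(r["p"],2),px(c,r["point"]))
print(sensors.observe())
E
```

```text
scene ball_switch [ 0.586 -0.27   0.059] 0.93 [222, 292]
scene ball_switch [ 0.59  -0.104  0.059] 0.68 [278, 261]
scene ball_switch [0.452 0.029 0.058] 0.68 [281, 221]
scene ball_switch [0.597 0.158 0.062] 0.47 [350, 221]
scene ball_grip [ 0.589 -0.092  0.115] 0.73 [280, 240]
scene ball_grip [ 0.557 -0.271  0.109] 0.59 [210, 269]
scene ball_grip [0.424 0.026 0.113] 0.56 [273, 201]
scene paddle_switch [0.596 0.16  0.06 ] 0.85 [349, 221]
scene flask [0.604 0.412 0.108] 0.88 [406, 177]
scene flask [0.792 0.022 0.024] 0.56 [372, 283]
scene tumbler [ 0.501 -0.407  0.106] 0.79 [143, 287]
scene tape_roll [0.794 0.022 0.022] 0.57 [373, 284]
scene glue_stick [ 0.764 -0.221  0.059] 0.94 [290, 318]
side ball_switch [ 0.557 -0.102  0.062] 0.83 [323, 288]
side ball_switch [ 0.557 -0.272  0.057] 0.8 [349, 341]
side ball_switch [0.432 0.023 0.06 ] 0.61 [264, 267]
side ball_grip [ 0.577 -0.092  0.119] 0.67 [329, 269]
side ball_grip [ 0.545 -0.28   0.118] 0.63 [346, 332]
side ball_grip [0.414 0.019 0.116] 0.42 [256, 257]
side paddle_switch [0.569 0.159 0.058] 0.64 [295, 221]
side flask [0.579 0.41  0
[... 287 characters left out ...]
.96443615, -3.35333033]), 'qd': array([-0.03896017,  0.00485623, -0.09915371,  0.04449624, -0.02389325,
        0.06421987, -0.12434273]), 'effort': array([-8.61914432e-04, -6.58292913e+01,  1.36288974e+00, -4.05822515e+01,
        1.66744256e-02,  2.68083277e-03,  1.80001985e-05]), 'tool_pos': array([ 6.49964357e-01, -2.57130244e-05,  1.98180245e-01]), 'ee_rot': array([[ 4.97389101e-05,  9.99999996e-01, -7.15946423e-05],
       [ 9.99999999e-01, -4.97402392e-05, -1.85625468e-05],
       [-1.85661079e-05, -7.15937189e-05, -9.99999997e-01]]), 'contact_force': array([-0.11555493, -0.1785455 ,  0.36227823]), 'torque': array([-0.00916852,  0.04175307,  0.00732531]), 'width': 0.08515120504283619}
```

Run:
```python
import cv2,numpy as np
s=cv2.imread("pics/scene0.png")[130:400,100:460]
cv2.imwrite("pics/crop1.png",cv2.resize(s,None,fx=2.2,fy=2.2,interpolation=3))
```

```text
(no output)
```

View pics/crop1.png

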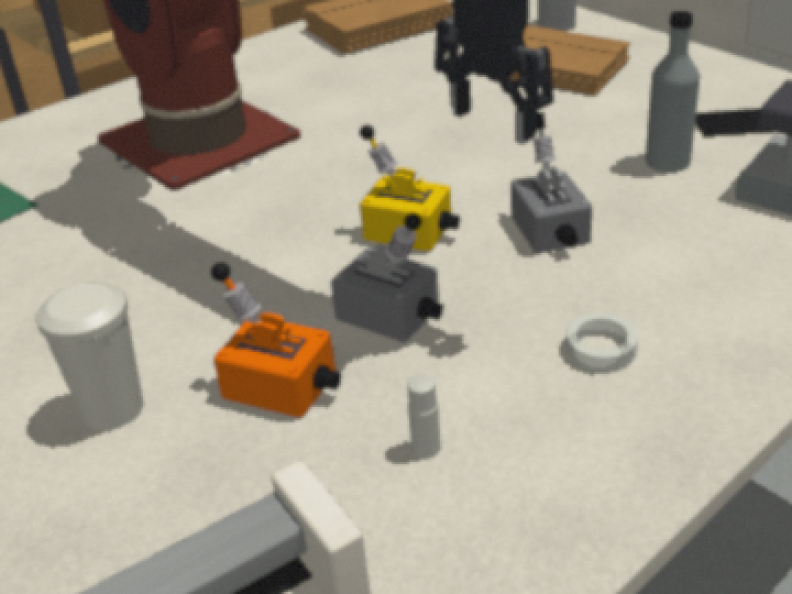

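View pics/side0.png

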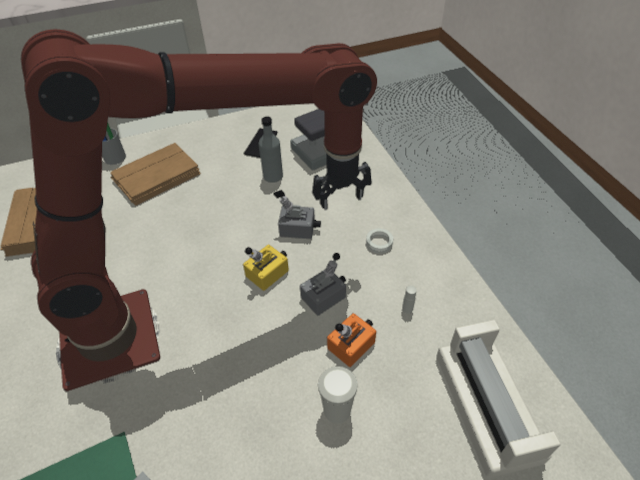

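Meant: the dark-grey ball switch at scene (278,261) and the paddle one at (350,221). Look-alikes to avoid are the yellow switch at (281,221) and the orange one at (222,292). Next, the box poses and lever axes.

```bash
cat >> h.py <<'E'
def box(Ps,c0):
    P=np.concatenate([p.reshape(-1,3) for p in Ps])
    m=(np.hypot(*(P[:,:2]-c0).T)<.085)&(P[:,2]>.012)&(P[:,2]<.064);Q=P[m]
    t=Q[(Q[:,2]>.054)]
    return Q,t,cv2.minAreaRect((t[:,:2]*1000).astype(np.float32))
E
python3 - <<'E'
from h import *
cs={n:dict(np.load(n+".npz")) for n in ["scene","side"]}
W={n:cloud(c) for n,c in cs.items()}
for name,c0 in [("ball",(.58,-.103)),("paddle",(.585,.16))]:
    for sel in (["scene"],["side"],["scene","side"]):
        Q,t,r=box([W[n] for n in sel],c0); print(name,sel,len(t),np.median(t[:,2]).round(4),r)
    for n in W:
        P=W[n].reshape(-1,3);m=(np.hypot(*(P[:,:2]-c0).T)<.1)&(P[:,2]>.10)&(P[:,2]<.17)
        for a in np.arange(.09,.17,.01):
            q=P[m&(P[:,2]>=a)&(P[:,2]<a+.01)]
            if len(q): print(n,a.round(2),len(q),np.median(q,0).round(4))
vis=[]
for n,(u,v) in [("scene",(278,250)),("scene",(350,210)),("side",(325,280)),("side",(295,212))]:
    vis.append(cv2.resize(cs[n]["image"][v-45:v+45,u-50:u+50],(400,300),interpolation=2))
cv2.imwrite("pics/crop2.png",np.vstack([np.hstack(vis[:2]),np.hstack(vis[2:])]))
E
```

```text
ball ['scene'] 590 0.0604 ((564.1632080078125, -93.26774597167969), (101.15267181396484, 82.24935913085938), 16.171327590942383)
ball ['side'] 658 0.06 ((557.154052734375, -92.43875122070312), (100.9602279663086, 82.56073760986328), 17.40045928955078)
ball ['scene', 'side'] 1248 0.0603 ((560.6150512695312, -92.69657135009766), (107.6500244140625, 85.32292175292969), 16.171327590942383)
scene 0.1 36 [ 0.5891 -0.0944  0.1038]
scene 0.11 43 [ 0.5987 -0.0929  0.1161]
scene 0.12 50 [ 0.5964 -0.086   0.1244]
scene 0.13 9 [ 0.6037 -0.0846  0.1374]
scene 0.14 32 [ 0.6119 -0.0843  0.1462]
scene 0.15 17 [ 0.6081 -0.0825  0.1523]
side 0.1 41 [ 0.5732 -0.0931  0.1049]
side 0.11 37 [ 0.5816 -0.091   0.1157]
side 0.12 54 [ 0.586  -0.0854  0.1252]
side 0.13 12 [ 0.5933 -0.0839  0.1338]
side 0.14 27 [ 0.5974 -0.0841  0.1474]
side 0.15 19 [ 0.601  -0.0796  0.1514]
paddle ['scene'] 428 0.0602 ((585.2019653320312, 173.9332733154297), (80.73127746582031, 103.94825744628906), 60.904319763183594)
paddle ['side'] 464 0.0601 ((577.531982421875, 174.59112548828125), (83.65766906738281, 100.07821655273438), 63.42477035522461)
paddle ['scene', 'side'] 892 0.0602 ((581.8887939453125, 173.10964965820312), (85.31494140625, 109.15596008300781), 62.67586898803711)
scene 0.1 37 [0.5685 0.18   0.1051]
scene 0.11 31 [0.5662 0.1818 0.1144]
scene 0.12 34 [0.5601 0.1861 0.124 ]
scene 0.13 8 [0.5513 0.1921 0.1351]
scene 0.14 14 [0.5537 0.19   0.1447]
scene 0.15 12 [0.5502 0.1925 0.1534]
side 0.1 32 [0.5592 0.1789 0.1053]
side 0.11 31 [0.5507 0.1818 0.1153]
side 0.12 37 [0.5497 0.1888 0.1238]
side 0.13 24 [0.538  0.194  0.1363]
side 0.14 26 [0.5374 0.1945 0.1454]
side 0.15 23 [0.5398 0.195  0.153 ]
side 0.16 1 [0.5458 0.1924 0.1605]
```

View pics/crop2.png

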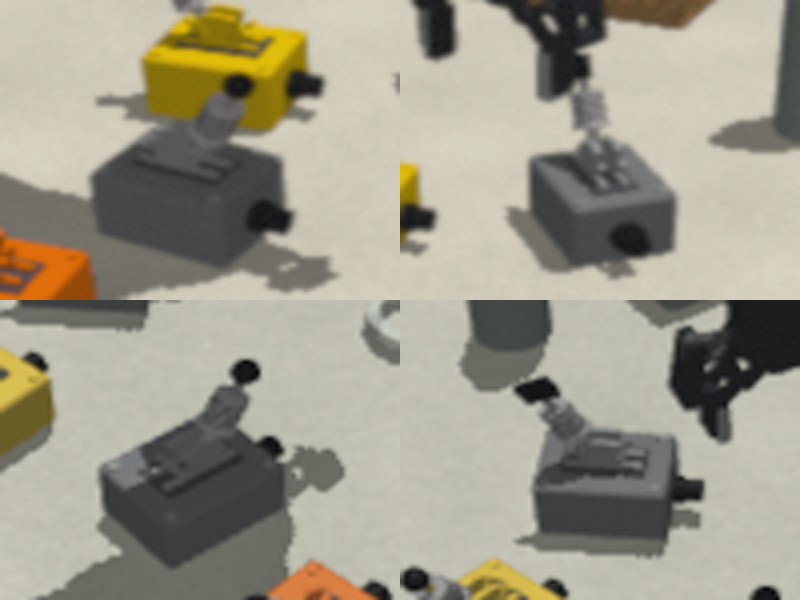

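The crop confirms the choices. The grey ball switch (left) leans to its gland. The grey paddle switch (right) leans away from its gland. I'll go over the ball switch for a closer wrist look.

send_rows(
  moves=[
    [[0,0,-0.12],[0,0,0.03],1],
    [[0,0,-0.24],[-0.02,-0.02,0.06],1],
    [[0,0,-0.36],[-0.04,-0.04,0.08],1],
    [[0,0,-0.48],[-0.05,-0.06,0.09],1],
    [[0,0,-0.6],[-0.06,-0.08,0.09],1],
    [[0,0,-0.72],[-0.06,-0.09,0.09],1],
    [[0,0,-0.84],[-0.06,-0.09,0.09],1],
    [[0,0,-0.96],[-0.06,-0.09,0.09],1],
    [[0,0,-1.08],[-0.06,-0.09,0.09],1],
    [[0,0,-1.2],[-0.06,-0.09,0.09],1],
    [[0,0,-1.28],[-0.06,-0.09,0.09],1],
    [[0,0,-1.28],[-0.06,-0.09,0.09],1],
  ],
  squeeze=60,
)

```text
time_s: 1.9
tool_pos: [0.59, -0.09, 0.2883]
ee_rot: [[0.959, 0.283, 0.0], [0.283, -0.959, 0.0], [0.0, 0.0, -1.0]]
contact_force: [0.1, -0.2, 0.1]
width: 0.0853
```

Run:
```python
from h import *
c=read_camera("wrist");np.savez("w1.npz",**c);cv2.imwrite("pics/w1.png",c["image"])
for k in ["ball_switch","ball_grip"]:
    for r in search_frame(k,"wrist")[:3]: print(k,np.round(r["point"],3),round(r["p"],2),px(c,r["point"]))
W=cloud(c);Q,t,r=box([W],(.56,-.093));print(len(t),np.median(t[:,2]),r)
P=W.reshape(-1,3);m=np.hypot(P[:,0]-.59,P[:,1]+.085)<.06
for a in np.arange(.09,.17,.01):
    q=P[m&(P[:,2]>=a)&(P[:,2]<a+.01)]
    if len(q): print(a.round(2),len(q),np.median(q,0).round(4))
o=sensors.observe();print(o["joints"],o["tool_pos"],o["ee_rot"].round(3))
```

```text
ball_switch [ 0.576 -0.247  0.06 ] 0.85 [437, 249]
ball_switch [ 0.57  -0.088  0.061] 0.71 [311, 218]
ball_switch [0.464 0.036 0.058] 0.57 [194, 270]
ball_grip [ 0.584 -0.084  0.125] 0.66 [311, 218]
ball_grip [0.436 0.038 0.106] 0.59 [173, 306]
4169 0.060209409186588916 ((558.60791015625, -91.88105773925781), (99.8885726928711, 80.16195678710938), 16.36345672607422)
0.09 166 [ 0.5587 -0.0976  0.0921]
0.1 106 [ 0.5712 -0.0895  0.1041]
0.11 60 [ 0.5765 -0.0875  0.1147]
0.12 246 [ 0.5863 -0.0852  0.1261]
0.13 1 [ 0.5839 -0.0876  0.1304]
0.14 150 [ 0.6056 -0.0797  0.1482]
0.15 202 [ 0.6025 -0.079   0.1518]
[ -6.34565626  11.0220566   12.78940884  84.00706868  -2.43855429
  85.24064827 -66.7435187 ] [ 0.58996172 -0.08996122  0.28826104] [[ 0.957  0.29   0.   ]
 [ 0.29  -0.957  0.   ]
 [ 0.    -0.    -1.   ]]
```

View pics/w1.png

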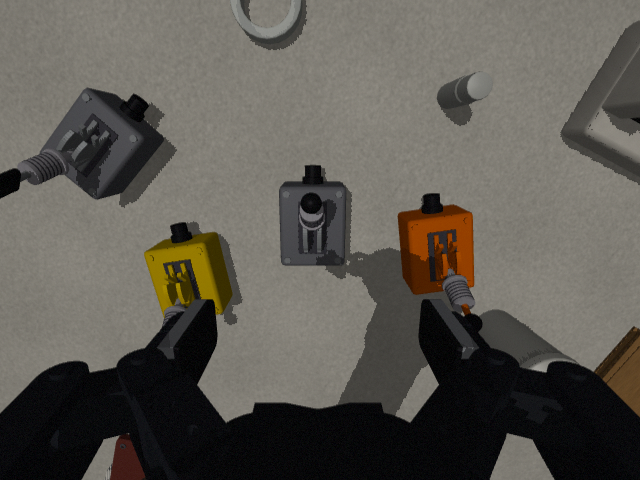

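send_rows(
  moves=[
    [[-0.028,0.096,-0.002],[0.008,0.004,0],1],
    [[-0.056,0.192,-0.004],[0.016,0.008,-0.02],1],
    [[-0.085,0.288,-0.006],[0.024,0.012,-0.04],1],
    [[-0.113,0.384,-0.008],[0.032,0.016,-0.06],1],
    [[-0.141,0.48,-0.009],[0.035,0.018,-0.08],1],
    [[-0.141,0.48,-0.009],[0.035,0.018,-0.105],1],
    [[-0.141,0.48,-0.009],[0.035,0.018,-0.105],1],
    [[-0.141,0.48,-0.009],[0.035,0.018,-0.105],1],
    [[-0.141,0.48,-0.009],[0.035,0.018,-0.105],1],
  ],
)

```text
time_s: 2.8
tool_pos: [0.6254, -0.0728, 0.1864]
ee_rot: [[0.844, 0.28, -0.457], [0.247, -0.96, -0.133], [-0.476, -0.001, -0.879]]
contact_force: [0.7, 0.8, 0.9]
width: 0.0852
```

```bash
cat >> h.py <<'E'
from scipy.spatial.transform import Rotation as Rn
def pose(piv,yaw,lean,s,sgn=-1):
    """TCP pose with tool z along -lever; lean from upright to gland; s = TCP distance from pivot"""
    x=np.array([np.cos(yaw),np.sin(yaw),0]);y=np.array([-x[1],x[0],0]);z=np.array([0,0,1])
    l=np.sin(lean)*x+np.cos(lean)*z
    Y=sgn*y;Z=-l
    return np.array(piv)+s*l, np.column_stack([np.cross(Y,Z),Y,Z])
def rows(targets,piv,yaw,sgn=-1):
    o=sensors.observe()
    for lean,s in targets:
        p,R=pose(piv,yaw,lean,s,sgn)
        print(lean,s,Rn.from_matrix(R@o["ee_rot"].T).as_rotvec().round(3).tolist(),(p-o["tool_pos"]).round(4).tolist())
    print(o["tool_pos"],o["contact_force"].round(1),o["joints"].round(1),o["time_s"])
BALL=((.5586,-.0919,.056),np.radians(16.36))
E
python3 - <<'E'
from h import *
rows([(.5,.145),(.5,.085),(.5,.045)],*BALL)
E
```

```text
0.5 0.145 [-0.002, 0.004, 0.002] [-0.0001, 0.0005, -0.0031]
0.5 0.085 [-0.002, 0.004, 0.002] [-0.0277, -0.0076, -0.0558]
0.5 0.045 [-0.002, 0.004, 0.002] [-0.0461, -0.013, -0.0909]
[ 0.62544443 -0.07284567  0.18635371] [0.7 0.8 0.9] [ -8.8  40.3  13.   60.6   0.8 106.8 -70.4] 2.8
```

send_rows(
  moves=[
    [[0,0,0],[-0.01,-0.003,-0.021],1],
    [[0,0,0],[-0.019,-0.005,-0.038],1],
    [[0,0,0],[-0.028,-0.008,-0.056],1],
    [[0,0,0],[-0.037,-0.01,-0.073],1],
    [[0,0,0],[-0.046,-0.013,-0.091],1],
    [[0,0,0],[-0.046,-0.013,-0.091],1],
    [[0,0,0],[-0.046,-0.013,-0.091],1],
  ],
)

```text
time_s: 3.38
tool_pos: [0.58, -0.0864, 0.0987]
ee_rot: [[0.846, 0.28, -0.454], [0.246, -0.96, -0.132], [-0.472, -0.0, -0.881]]
contact_force: [-0.3, 0.2, 0.9]
width: 0.0854
```

Run:
```python
from h import *
rows([(.5,.045)],*BALL)
a=read_camera("wrist")["image"];c=read_camera("side");b=c["image"];u,v=px(c,(.58,-.09,.11))
cv2.imwrite("pics/g1.png",np.hstack([cv2.resize(a,(400,300)),cv2.resize(b[v-60:v+60,u-80:u+80],(400,300))]))
```

```text
0.5 0.045 [-0.002, 0.008, 0.002] [-0.0007, 0.0005, -0.0032]
[ 0.58001418 -0.08635162  0.09870158] [-0.3  0.2  0.9] [ -8.8  37.7  12.5  75.2   1.3  94.6 -70.9] 3.3833
```

View pics/g1.png

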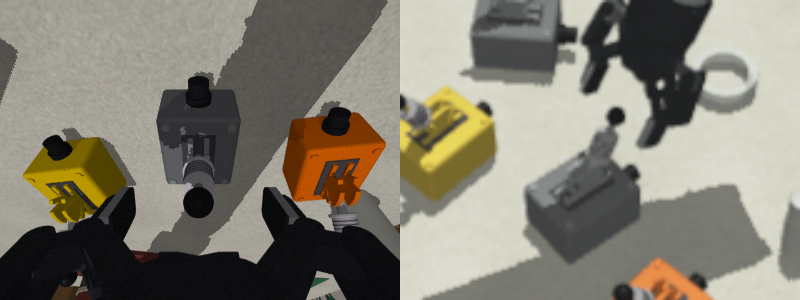

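The pictures don't look like a fully descended hand, so I'll check with projections.

Run:
```python
from h import *
o=sensors.observe();print(o["time_s"],o["tool_pos"])
l=pose(*BALL,.5,1)[0]-np.array(BALL[0]);T=o["tool_pos"]
V=[]
for n in ["wrist","side","scene"]:
    c=read_camera(n);im=c["image"].copy();print(n,c["mtx"][0,0],np.round(-c["R"].T@c["t"],3))
    B=np.array(BALL[0])+.098*l;G=np.array(BALL[0])+.064*l
    print("ball",px(c,B),"grip",px(c,G),"tcp",px(c,T))
    for r in search_frame("ball_grip",n)[:3]: print(np.round(r["point"],3),round(r["p"],2),px(c,r["point"]))
    for X,col in [(B,(0,0,255)),(G,(0,255,0)),(T,(255,0,255))]: cv2.circle(im,px(c,X),2,col,-1)
    u,v=px(c,T);v=min(max(v,90),390)
    V.append(cv2.resize(im,(400,300)) if n=="wrist" else cv2.resize(im[v-75:v+75,u-100:u+100],(400,300),interpolation=2))
V.append(0*V[0]);cv2.imwrite("pics/g2.png",np.vstack([np.hstack(V[:2]),np.hstack(V[2:])]))
```

```text
3.4833 [ 0.58116482 -0.08592718  0.09859609]
wrist 344.324907780009 [ 0.72  -0.045  0.22 ]
ball [317, 319] grip [317, 286] tcp [319, 275]
[ 0.594 -0.079  0.118] 0.86 [313, 288]
[0.435 0.037 0.092] 0.61 [114, 357]
[ 0.559 -0.256  0.106] 0.58 [553, 349]
side 510.19307401347004 [ 0.279 -0.845  1.147]
ball [337, 257] grip [332, 267] tcp [330, 272]
[0.417 0.018 0.118] 0.6 [257, 257]
[ 0.579 -0.092  0.117] 0.59 [330, 269]
scene 448.1901395908134 [ 1.307 -0.665  0.72 ]
ball [287, 231] grip [282, 239] tcp [280, 243]
[ 0.558 -0.27   0.11 ] 0.65 [211, 268]
[ 0.591 -0.087  0.102] 0.62 [282, 244]
[0.426 0.024 0.111] 0.49 [272, 202]
```

View pics/g2.png

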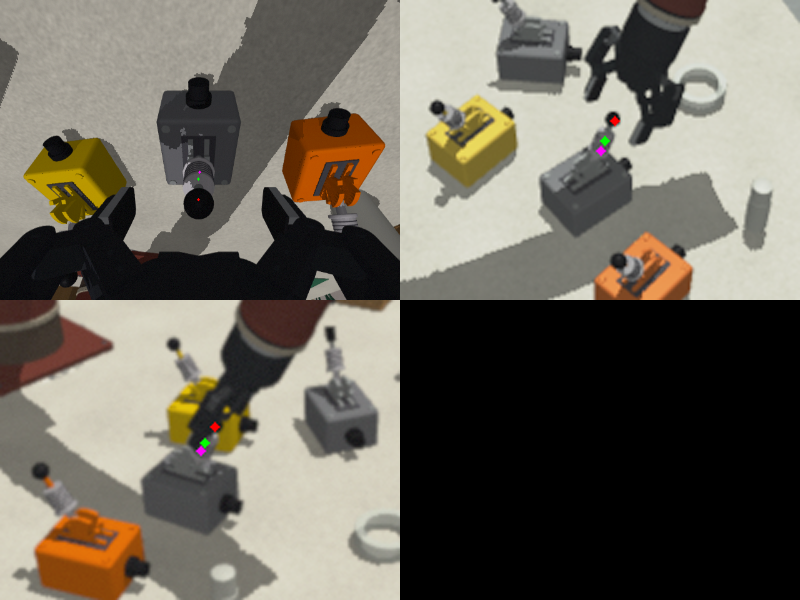

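Run:
```python
from h import *
o=sensors.observe();c=read_camera("wrist");P=(cloud(c)-o["tool_pos"])@o["ee_rot"]
d=c["depth"]; print("TCP depth",(c["R"]@o["tool_pos"]+c["t"])[2])
m=(d>0)&(d<.2)
Q=P[m];print(len(Q))
for s in (-1,1):
    f=Q[(Q[:,1]*s>.03)&(Q[:,1]*s<.07)]
    for a in np.arange(-.1,.02,.01):
        q=f[(f[:,2]>=a)&(f[:,2]<a+.01)]
        if len(q):print(s,a.round(2),len(q),q.min(0).round(3),q.max(0).round(3))
for uv in [(317,319),(317,286),(210,310),(425,310)]: print(uv,P[uv[1],uv[0]].round(4),d[uv[1],uv[0]])
```

```text
TCP depth 0.18806026737421644
111168
-1 -0.1 4486 [-0.014 -0.07  -0.1  ] [ 0.013 -0.037 -0.09 ]
-1 -0.09 876 [-0.001 -0.067 -0.09 ] [ 0.013 -0.043 -0.08 ]
-1 -0.08 1042 [-0.012 -0.057 -0.08 ] [ 0.011 -0.043 -0.07 ]
-1 -0.07 974 [-0.012 -0.057 -0.07 ] [ 0.011 -0.043 -0.06 ]
-1 -0.06 718 [-0.013 -0.057 -0.06 ] [ 0.011 -0.043 -0.05 ]
-1 -0.05 149 [-0.012 -0.05  -0.05 ] [ 0.01  -0.043 -0.045]
-1 0.01 57 [ 0.033 -0.037  0.019] [ 0.042 -0.03   0.02 ]
1 -0.1 4570 [-0.014  0.037 -0.1  ] [ 0.014  0.07  -0.09 ]
1 -0.09 873 [-0.001  0.041 -0.09 ] [ 0.013  0.066 -0.08 ]
1 -0.08 1055 [-0.012  0.041 -0.08 ] [ 0.011  0.056 -0.07 ]
1 -0.07 965 [-0.013  0.041 -0.07 ] [ 0.011  0.056 -0.06 ]
1 -0.06 716 [-0.013  0.042 -0.06 ] [ 0.011  0.056 -0.05 ]
1 -0.05 149 [-0.012  0.042 -0.05 ] [ 0.01   0.048 -0.045]
1 0.01 51 [0.033 0.03  0.018] [0.042 0.037 0.02 ]
(317, 319) [ 0.0056 -0.0008 -0.0585] 0.1303839
(317, 286) [ 0.0071 -0.0008 -0.0312] 0.15616691
(210, 310) [ 0.0059 -0.0433 -0.0518] 0.1367161
(425, 310) [ 0.0055  0.0423 -0.0513] 0.13724434
```

The depth shows the real fingertips (open) about 45 mm behind the reported TCP, not 13 mm. So the reported TCP is about 32 mm too far forward, and the side view agrees. I'll correct for that by going about 32 mm deeper before closing.

Run:
```python
from h import *
rows([(.5,.03),(.5,.014)],*BALL)
```

```text
0.5 0.03 [-0.002, 0.004, 0.001] [-0.0073, -0.0021, -0.0132]
0.5 0.014 [-0.002, 0.004, 0.001] [-0.0147, -0.0042, -0.0273]
[ 0.57969211 -0.08576891  0.09553767] [0.8 1.3 0.2] [ -8.8  37.9  12.5  75.2   1.3  94.5 -71. ] 3.8333
```

send_rows(
  moves=[
    [[0,0,0],[-0.005,-0.001,-0.009],1],
    [[0,0,0],[-0.01,-0.003,-0.018],1],
    [[0,0,0],[-0.015,-0.004,-0.027],1],
    [[0,0,0],[-0.015,-0.004,-0.027],1],
    [[0,0,0],[-0.015,-0.004,-0.027],1],
    [[0,0,0],[-0.015,-0.004,-0.027],1],
  ],
)

```text
time_s: 4.33
tool_pos: [0.5647, -0.0898, 0.0686]
ee_rot: [[0.844, 0.28, -0.457], [0.247, -0.96, -0.133], [-0.476, -0.001, -0.88]]
contact_force: [0.5, 0.3, -0.3]
width: 0.0857
```

```bash
cat >> h.py <<'E'
def view(fn,piv,lean=None):
    o=sensors.observe();V=[]
    for n in ["wrist","side"]:
        c=read_camera(n);im=c["image"]
        if n=="wrist":
            P=(cloud(c)-o["tool_pos"])@o["ee_rot"];d=c["depth"];Q=P[(d>0)&(d<.25)]
            w=o["width"]/2
            for s in (-1,1):
                f=Q[(Q[:,1]*s>w-.005)&(Q[:,1]*s<w+.012)&(abs(Q[:,0])<.012)&(Q[:,2]<-.015)]
                if len(f): print("finger",s,"tip z",np.percentile(f[:,2],99).round(4),"y",np.median(f[f[:,2]>f[:,2].max()-.01][:,1]).round(4))
            V.append(cv2.resize(im,(400,300)))
        else:
            u,v=px(c,np.array(piv)+[0,0,.06]);V.append(cv2.resize(im[v-60:v+60,u-80:u+80],(400,300),interpolation=2))
    cv2.imwrite(fn,np.hstack(V));print(o["time_s"],o["tool_pos"].round(4),o["contact_force"].round(1),o["width"].round(4),o["joints"].round(1))
E
python3 - <<'E'
from h import *
view("pics/g3.png",BALL[0])
E
```

```text
finger -1 tip z -0.048 y -0.0434
finger 1 tip z -0.0483 y 0.0422Traceback (most recent call last):
  File "<stdin>", line 2, in <module>
  File "h.py", line 41, in view
    cv2.imwrite(fn,np.hstack(V));print(o["time_s"],o["tool_pos"].round(4),o["contact_force"].round(1),o["width"].round(4),o["joints"].round(1))
                                                                                                      ^^^^^^^^^^^^^^^^
AttributeError: 'float' object has no attribute 'round'
```

View pics/g3.png

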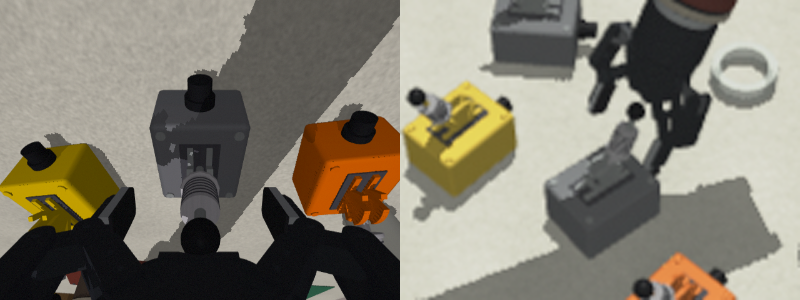

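send_rows(
  moves=[
    [[0,0,0],[-0.002,-0.0005,-0.0035],0.4],
    [[0,0,0],[-0.002,-0.0005,-0.0035],0],
    [[0,0,0],[-0.002,-0.0005,-0.0035],-1],
    [[0,0,0],[-0.002,-0.0005,-0.0035],-1],
    [[0,0,0],[-0.002,-0.0005,-0.0035],-1],
    [[0,0,0],[-0.002,-0.0005,-0.0035],-1],
    [[0,0,0],[-0.002,-0.0005,-0.0035],-1],
    [[0,0,0],[-0.002,-0.0005,-0.0035],-1],
    [[0,0,0],[-0.002,-0.0005,-0.0035],-1],
    [[0,0,0],[-0.002,-0.0005,-0.0035],-1],
  ],
  squeeze=50,
)

```text
time_s: 5.27
tool_pos: [0.5637, -0.0909, 0.0658]
ee_rot: [[0.845, 0.28, -0.455], [0.246, -0.96, -0.134], [-0.474, 0.001, -0.88]]
contact_force: [3.6, -4.0, 4.9]
width: 0.0252
```

```bash
sed -i 's/o\["width"\].round(4)/o["width"]/' h.py
python3 - <<'E'
from h import *
view("pics/g4.png",BALL[0])
rows([(.5,.020),(.5,.0215),(.3,.0215),(.1,.0215)],*BALL)
E
```

```text
finger -1 tip z -0.0208 y -0.0095
finger 1 tip z -0.0218 y 0.0088
5.2667 [ 0.5637 -0.0909  0.0658] [ 3.6 -4.   4.9] 0.02520548811365081 [ -8.7  37.6  12.4  79.5   1.5  90.4 -71.1]
0.5 0.02 [-0.001, 0.006, 0.001] [0.0042, 0.0017, 0.0077]
0.5 0.0215 [-0.001, 0.006, 0.001] [0.0048, 0.0019, 0.009]
0.3 0.0215 [0.055, -0.186, 0.001] [0.0011, 0.0007, 0.0107]
0.1 0.0215 [0.111, -0.378, 0.002] [-0.003, -0.0004, 0.0116]
[ 0.56364612 -0.09085175  0.06582626] [ 3.7 -3.7  5.1] [ -8.7  37.6  12.4  79.5   1.5  90.4 -71.1] 5.3667
```

View pics/g4.png

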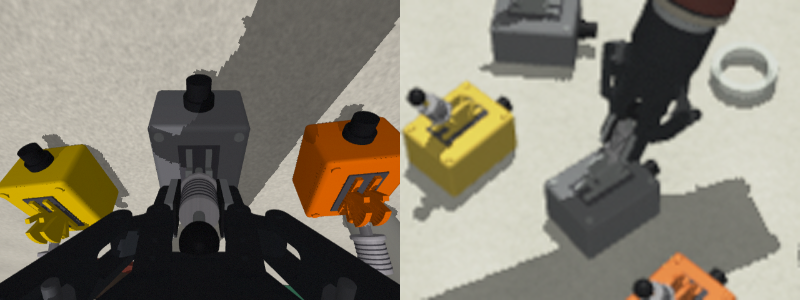

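send_rows(
  moves=[
    [[0,0,0],[0.0025,0.0007,0.005],-1],
    [[0,0,0],[0.005,0.0015,0.0097],-1],
    [[0,0,0],[0.005,0.0015,0.0097],-1],
    [[0,0,0],[0.005,0.0015,0.0097],-1],
    [[0,0,0],[0.005,0.0015,0.0097],-1],
  ],
)

```text
time_s: 5.78
tool_pos: [0.568, -0.0896, 0.075]
ee_rot: [[0.844, 0.28, -0.457], [0.246, -0.96, -0.134], [-0.476, 0.001, -0.88]]
contact_force: [-1.9, -5.0, -6.8]
width: 0.0252
```

Run:
```python
from h import *
rows([(.3,.022),(0,.022),(-.25,.022),(-.5,.022),(-.52,.022)],*BALL)
```

```text
0.3 0.022 [0.055, -0.188, 0.002] [-0.0031, -0.0005, 0.002]
0 0.022 [0.14, -0.476, 0.002] [-0.0094, -0.0023, 0.003]
-0.25 0.022 [0.21, -0.716, 0.002] [-0.0146, -0.0039, 0.0023]
-0.5 0.022 [0.28, -0.956, 0.002] [-0.0195, -0.0053, 0.0003]
-0.52 0.022 [0.286, -0.975, 0.002] [-0.0199, -0.0054, 0.0001]
[ 0.56798344 -0.08958257  0.07498233] [-1.9 -5.  -6.8] [ -8.7  37.7  12.4  78.3   1.5  91.7 -71.1] 5.7833
```

send_rows(
  moves=[
    [[0.028,-0.096,0],[-0.0015,-0.0003,0.001],-1],
    [[0.055,-0.188,0.001],[-0.0031,-0.0008,0.002],-1],
    [[0.083,-0.284,0.001],[-0.0052,-0.0013,0.0026],-1],
    [[0.112,-0.38,0.001],[-0.0073,-0.0019,0.003],-1],
    [[0.14,-0.476,0.002],[-0.0094,-0.0025,0.003],-1],
    [[0.168,-0.572,0.002],[-0.0115,-0.0031,0.003],-1],
    [[0.196,-0.668,0.002],[-0.0136,-0.0037,0.0026],-1],
    [[0.224,-0.764,0.002],[-0.0156,-0.0042,0.002],-1],
    [[0.252,-0.86,0.002],[-0.0176,-0.0048,0.0012],-1],
    [[0.28,-0.956,0.002],[-0.0195,-0.0053,0.0003],-1],
    [[0.286,-0.975,0.002],[-0.02,-0.0055,0.0001],-1],
    [[0.286,-0.975,0.002],[-0.02,-0.0055,0.0001],-1],
  ],
)

```text
time_s: 6.78
tool_pos: [0.5495, -0.0949, 0.0765]
ee_rot: [[0.83, 0.28, 0.483], [0.243, -0.96, 0.14], [0.503, 0.001, -0.864]]
contact_force: [20.3, -1.8, -18.5]
width: 0.0252
```

Run:
```python
from h import *
view("pics/g5.png",BALL[0])
rows([(-.5,.022),(-.53,.022),(-.5,.011)],*BALL)
```

```text
finger -1 tip z -0.0371 y -0.0128
finger 1 tip z -0.0373 y 0.0119
6.7833 [ 0.5495 -0.0949  0.0765] [ 20.3  -1.8 -18.5] 0.025170330397216507 [  3.7  -1.3  12.4 130.  -32.8  29.1 -31.7]
-0.5 0.022 [-0.006, 0.023, 0.0] [-0.0011, 0.0, -0.001]
-0.53 0.022 [0.003, -0.006, 0.0] [-0.0017, -0.0001, -0.0013]
-0.5 0.011 [-0.006, 0.023, 0.0] [0.004, 0.0015, -0.0107]
[ 0.54958967 -0.09491302  0.07632183] [ 15.4  -2.  -12.8] [  3.7  -1.3  12.4 129.9 -32.5  29.3 -32. ] 6.8833
```

View pics/g5.png

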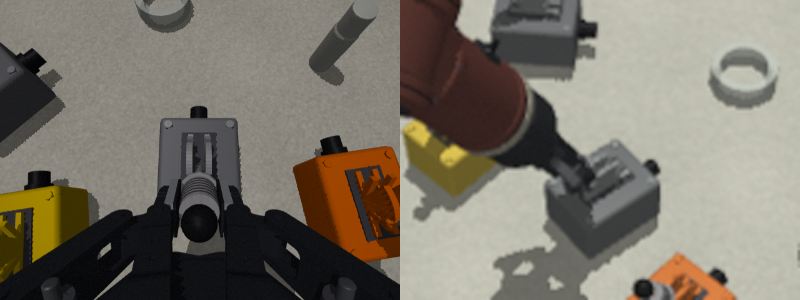

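send_rows(
  moves=[
    [[0,0,0],[0.001,0.0003,-0.003],-1],
    [[0,0,0],[0.0025,0.0008,-0.006],-1],
    [[0,0,0],[0.004,0.0012,-0.0085],-1],
    [[0,0,0],[0.004,0.0012,-0.0095],-1],
    [[0,0,0],[0.004,0.0012,-0.0095],-1],
  ],
)

```text
time_s: 7.3
tool_pos: [0.5545, -0.0935, 0.0675]
ee_rot: [[0.83, 0.281, 0.482], [0.244, -0.96, 0.14], [0.501, 0.002, -0.865]]
contact_force: [4.0, -2.6, -5.4]
width: 0.025
```

send_rows(
  moves=[
    [[0,0,0],[0,0,0],-0.2],
    [[0,0,0],[0,0,0],0.2],
    [[0,0,0],[0,0,0],0.6],
    [[0,0,0],[0,0,0],1],
    [[0,0,0],[0,0,0],1],
    [[0,0,0],[0,0,0],1],
    [[0,0,0],[0,0,0],1],
    [[0,0,0],[0,0,0],1],
    [[0,0,0],[0,0,0],1],
  ],
)

```text
time_s: 8.05
tool_pos: [0.5545, -0.0935, 0.0675]
ee_rot: [[0.83, 0.281, 0.482], [0.244, -0.96, 0.14], [0.502, 0.001, -0.865]]
contact_force: [0.7, 0.6, -0.9]
width: 0.0848
```

Run:
```python
from h import *
rows([(-.5,.05),(-.5,.13),(0,.24)],*BALL)
```

```text
-0.5 0.05 [-0.006, 0.025, 0.001] [-0.0189, -0.0051, 0.0324]
-0.5 0.13 [-0.006, 0.025, 0.001] [-0.0557, -0.0159, 0.1026]
0 0.24 [-0.146, 0.505, 0.0] [0.0041, 0.0016, 0.2285]
[ 0.55449478 -0.09354102  0.06751327] [ 0.7  0.6 -0.9] [ 3.500e+00  1.000e-01  1.240e+01  1.299e+02 -3.440e+01  2.810e+01
 -3.030e+01] 8.05
```

Retreat along the lever, then up to upright, and check the switch with the wrist camera.

send_rows(
  moves=[
    [[0,0,0],[-0.009,-0.0026,0.016],1],
    [[0,0,0],[-0.019,-0.005,0.032],1],
    [[0,0,0],[-0.031,-0.009,0.055],1],
    [[0,0,0],[-0.043,-0.012,0.078],1],
    [[0,0,0],[-0.05,-0.015,0.105],1],
    [[-0.03,0.1,0],[-0.045,-0.012,0.13],1],
    [[-0.06,0.2,0],[-0.035,-0.008,0.16],1],
    [[-0.09,0.3,0],[-0.02,-0.005,0.19],1],
    [[-0.117,0.4,0],[-0.01,0,0.21],1],
    [[-0.146,0.505,0],[0.004,0.002,0.228],1],
    [[-0.146,0.505,0],[0.004,0.002,0.228],1],
    [[-0.146,0.505,0],[0.004,0.002,0.228],1],
  ],
)

```text
time_s: 9.05
tool_pos: [0.561, -0.0902, 0.2938]
ee_rot: [[0.959, 0.284, -0.003], [0.284, -0.959, 0.001], [-0.003, -0.002, -1.0]]
contact_force: [-0.8, -0.2, -0.5]
width: 0.0855
```

Run:
```python
from h import *
o=sensors.observe();c=read_camera("wrist");np.savez("w2.npz",**c)
W=cloud(c);P=W.reshape(-1,3);piv=np.array(BALL[0]);x=pose(*BALL,np.pi/2,1)[0]-piv;y=np.cross([0,0,1],x)
D=P-piv;a,b,z=D@x,D@y,D[:,2];m=(abs(b)<.02)&(z>.035)&(np.abs(a)<.1)
ln=np.arctan2(a[m],z[m]);s=np.hypot(a[m],z[m])
for q in np.arange(.04,.115,.005):
    k=(s>=q)&(s<q+.005)
    if k.sum(): print(q.round(3),k.sum(),"lean",np.median(ln[k]).round(3),"halfwidth",np.percentile(abs(b[m][k]),97).round(4))
for k in ["paddle_switch","paddle_grip"]:
    for r in search_frame(k,"wrist")[:3]: print(k,np.round(r["point"],3),round(r["p"],2),px(c,r["point"]))
Q,t,r=box([W],(.58,.174));print(len(t),r)
im=c["image"];u,v=px(c,piv+[0,0,.03]);cv2.imwrite("pics/w2.png",cv2.resize(im[max(0,v-90):v+90,u-100:u+100],(600,540),interpolation=2))
print(o["tool_pos"],o["ee_rot"].round(3).tolist(),o["joints"].round(1),o["time_s"])
```

```text
0.04 1 lean -0.232 halfwidth 0.0056
0.045 116 lean -0.282 halfwidth 0.0135
0.05 76 lean -0.284 halfwidth 0.0117
0.055 71 lean -0.313 halfwidth 0.0119
0.06 74 lean -0.322 halfwidth 0.012
0.065 84 lean -0.345 halfwidth 0.0117
0.07 77 lean -0.355 halfwidth 0.0117
0.075 254 lean -0.458 halfwidth 0.0114
0.08 24 lean -0.463 halfwidth 0.0033
0.085 14 lean -0.464 halfwidth 0.0033
0.09 12 lean -0.421 halfwidth 0.0071
0.095 57 lean -0.407 halfwidth 0.0088
0.1 119 lean -0.429 halfwidth 0.0092
0.105 112 lean -0.471 halfwidth 0.0068
paddle_switch [0.583 0.167 0.062] 0.65 [103, 118]
paddle_grip [0.561 0.184 0.115] 0.73 [50, 132]
4806 ((579.9442138671875, 175.24063110351562), (79.90728759765625, 99.29335021972656), 62.28776550292969)
[ 0.56101287 -0.09016404  0.29382116] [[0.959, 0.284, -0.003], [0.284, -0.959, 0.001], [-0.003, -0.002, -1.0]] [  4.5   7.9   0.2  86.6  -0.1  85.7 -68.8] 9.05
```

View pics/w2.png

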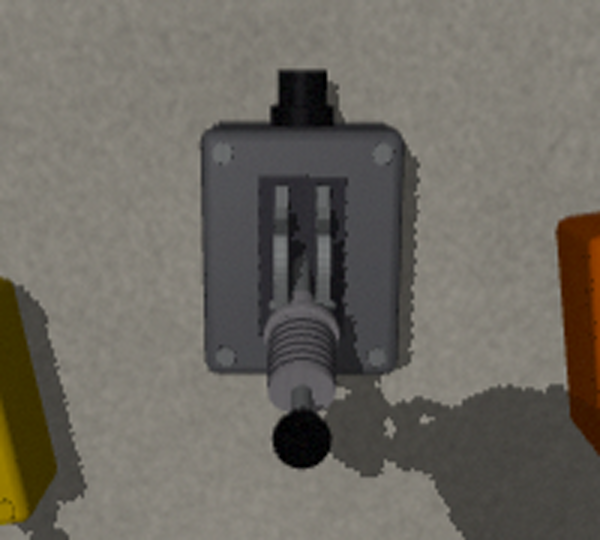

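The ball switch is off and locked. The rod shows from 80 mm up at half-width 3.3 mm, so the collar top is at about 76 mm, and the lean is about -0.5. Now over to the paddle switch.

send_rows(
  moves=[
    [[0,0,-0.1],[0,0.02,0],1],
    [[0,0,-0.2],[0,0.055,0],1],
    [[0,0,-0.3],[0,0.09,0],1],
    [[0,0,-0.4],[0,0.125,0],1],
    [[0,0,-0.5],[0,0.16,0],1],
    [[0,0,-0.6],[0,0.195,0],1],
    [[0,0,-0.7],[0,0.23,0],1],
    [[0,0,-0.77],[0,0.26,0],1],
    [[0,0,-0.77],[0,0.27,0],1],
    [[0,0,-0.77],[0,0.27,0],1],
    [[0,0,-0.77],[0,0.27,0],1],
  ],
)

```text
time_s: 10.12
tool_pos: [0.5568, 0.1767, 0.2955]
ee_rot: [[0.885, -0.466, 0.001], [-0.466, -0.885, 0.0], [0.001, -0.001, -1.0]]
contact_force: [-0.2, -1.2, -0.8]
width: 0.0856
```

Run:
```python
from h import *
o=sensors.observe();c=read_camera("wrist");W=cloud(c);Q,t,r=box([W],(.58,.175));print(len(t),r)
piv=(r[0][0]/1000,r[0][1]/1000,.056);a=r[2] if r[1][0]>r[1][1] else r[2]-90
PAD=(piv,np.radians(a));print(PAD,a)
P=W.reshape(-1,3);pv=np.array(piv);x=pose(*PAD,np.pi/2,1)[0]-pv;y=np.cross([0,0,1],x)
D=P-pv;A,b,z=D@x,D@y,D[:,2];m=(abs(b)<.02)&(z>.035)&(np.abs(A)<.1)
ln=np.arctan2(A[m],z[m]);s=np.hypot(A[m],z[m])
for q in np.arange(.045,.115,.01):
    k=(s>=q)&(s<q+.01)
    if k.sum(): print(q.round(3),k.sum(),"lean",np.median(ln[k]).round(3),"b",np.median(b[m][k]).round(4),np.percentile(abs(b[m][k]),97).round(4))
open("h.py","a").write(f"PAD=({piv},np.radians({a}))\n")
rows([(0,.24),(-.5,.15),(-.5,.08),(-.5,.011)],*PAD)
```

```text
4471 ((579.4927368164062, 176.47750854492188), (80.27182006835938, 99.63844299316406), 63.345069885253906)
((0.5794927368164062, 0.17647750854492186, 0.056), np.float64(-0.4652162923913093)) -26.654930114746094
0.045 194 lean -0.276 b -0.0009 0.0135
0.055 126 lean -0.306 b -0.0014 0.0118
0.065 149 lean -0.331 b 0.0005 0.0116
0.075 251 lean -0.427 b -0.0015 0.0114
0.085 27 lean -0.322 b -0.0008 0.0037
0.095 63 lean -0.336 b -0.0 0.004
0.105 187 lean -0.448 b 0.0 0.0039
0 0.24 [-0.0, 0.001, 0.022] [0.0222, 0.0008, 0.0005]
-0.5 0.15 [-0.229, -0.443, 0.021] [-0.042, 0.0331, -0.1079]
-0.5 0.08 [-0.229, -0.443, 0.021] [-0.012, 0.018, -0.1693]
-0.5 0.011 [-0.229, -0.443, 0.021] [0.0175, 0.0032, -0.2299]
[0.55724561 0.17568436 0.29551199] [-0.1 -1.4 -0.5] [ -14.6   10.    -8.5   84.1    1.5   86.  -141. ] 10.1667
```

Joint 7 is at -141°, close to its limit, so I'll take the half-turn equivalent grasp.

send_rows(
  moves=[
    [[0,0,0.12],[0,0,0],1],
    [[0,0,0.24],[0,0,0],1],
    [[0,0,0.36],[0,0,0],1],
    [[0,0,0.48],[0,0,0],1],
    [[0,0,0.6],[0,0,0],1],
    [[0,0,0.72],[0,0,0],1],
    [[0,0,0.84],[0,0,0],1],
    [[0,0,0.96],[0,0,0],1],
    [[0,0,1.08],[0,0,0],1],
    [[0,0,1.2],[0,0,0],1],
    [[0,0,1.32],[0,0,0],1],
    [[0,0,1.44],[0,0,0],1],
  ],
)

```text
time_s: 11.17
tool_pos: [0.5575, 0.1729, 0.2958]
ee_rot: [[0.577, 0.817, 0.001], [0.817, -0.577, 0.0], [0.001, 0.001, -1.0]]
contact_force: [-0.4, 1.1, -0.1]
width: 0.0857
```

send_rows(
  moves=[
    [[0,0,0.12],[0,0,0],1],
    [[0,0,0.24],[0,0,0],1],
    [[0,0,0.36],[0,0,0],1],
    [[0,0,0.48],[0,0,0],1],
    [[0,0,0.6],[0,0,0],1],
    [[0,0,0.72],[0,0,0],1],
    [[0,0,0.84],[0,0,0],1],
    [[0,0,0.96],[0,0,0],1],
    [[0,0,1.08],[0,0,0],1],
    [[0,0,1.2],[0,0,0],1],
    [[0,0,1.32],[0,0,0],1],
    [[0,0,1.44],[0,0,0],1],
  ],
)

```text
time_s: 12.17
tool_pos: [0.5577, 0.17, 0.2961]
ee_rot: [[-0.737, 0.676, 0.001], [0.676, 0.737, -0.0], [-0.001, 0.0, -1.0]]
contact_force: [-0.6, 0.2, 0.2]
width: 0.0852
```

Run:
```python
from h import *
rows([(0,.24),(-.25,.2),(-.5,.15)],*PAD,1)
W=cloud(read_camera("wrist"));print(box([W],(.58,.175))[2])
```

```text
0 0.24 [0.0, 0.001, 0.277] [0.0218, 0.0065, -0.0001]
-0.25 0.2 [-0.142, -0.206, 0.276] [-0.0225, 0.0287, -0.0463]
-0.5 0.15 [-0.285, -0.412, 0.272] [-0.0425, 0.0387, -0.1084]
[0.55773128 0.16999635 0.29605825] [-0.6  0.2  0.2] [ -2.5  10.8 -22.2  83.6   4.1  86.3  22.9] 12.1667
((578.9696655273438, 176.09927368164062), (79.97294616699219, 100.30361938476562), 62.593685150146484)
```

send_rows(
  moves=[
    [[0,0,0.1],[-0.01,0.01,0],1],
    [[0,0,0.2],[-0.02,0.02,0],1],
    [[0,0,0.272],[-0.03,0.03,-0.01],1],
    [[-0.07,-0.1,0.272],[-0.04,0.037,-0.02],1],
    [[-0.14,-0.2,0.272],[-0.043,0.039,-0.04],1],
    [[-0.21,-0.3,0.272],[-0.043,0.039,-0.065],1],
    [[-0.285,-0.412,0.272],[-0.043,0.039,-0.09],1],
    [[-0.285,-0.412,0.272],[-0.043,0.039,-0.108],1],
    [[-0.285,-0.412,0.272],[-0.043,0.039,-0.108],1],
    [[-0.285,-0.412,0.272],[-0.043,0.039,-0.108],1],
  ],
)

```text
time_s: 13.05
tool_pos: [0.5149, 0.2072, 0.1883]
ee_rot: [[-0.788, 0.444, 0.427], [0.387, 0.896, -0.217], [-0.479, -0.005, -0.878]]
contact_force: [0.6, 0.6, 1.1]
width: 0.0853
```

Run:
```python
from h import *
rows([(-.5,.15),(-.5,.08),(-.5,.011)],*PAD,1)
```

```text
-0.5 0.15 [0.005, -0.003, -0.005] [0.0004, 0.0015, -0.0007]
-0.5 0.08 [0.005, -0.003, -0.005] [0.0303, -0.0135, -0.0621]
-0.5 0.011 [0.005, -0.003, -0.005] [0.0599, -0.0284, -0.1227]
[0.51486625 0.20722634 0.18832042] [0.6 0.6 1.1] [-1.250e+01  1.000e-01 -3.300e+01  1.131e+02  3.140e+01  6.140e+01
  4.200e+00] 13.05
```

send_rows(
  moves=[
    [[0.005,-0.003,-0.005],[0.01,-0.004,-0.02],1],
    [[0.005,-0.003,-0.005],[0.02,-0.009,-0.041],1],
    [[0.005,-0.003,-0.005],[0.03,-0.0135,-0.062],1],
    [[0.005,-0.003,-0.005],[0.04,-0.0185,-0.082],1],
    [[0.005,-0.003,-0.005],[0.05,-0.0235,-0.102],1],
    [[0.005,-0.003,-0.005],[0.0595,-0.028,-0.122],1],
    [[0.005,-0.003,-0.005],[0.0595,-0.028,-0.122],1],
    [[0.005,-0.003,-0.005],[0.0595,-0.028,-0.122],1],
    [[0.005,-0.003,-0.005],[0.0595,-0.028,-0.122],1],
  ],
)

```text
time_s: 13.8
tool_pos: [0.5758, 0.1793, 0.0685]
ee_rot: [[-0.783, 0.45, 0.43], [0.396, 0.893, -0.214], [-0.48, 0.003, -0.877]]
contact_force: [-0.2, 0.6, 0.2]
width: 0.0855
```

Run:
```python
from h import *
rows([(-.5,.011)],*PAD,1)
view("pics/p1.png",PAD[0])
```

```text
-0.5 0.011 [-0.002, 0.002, 0.002] [-0.0011, -0.0004, -0.0028]
[0.57583186 0.17927835 0.06847513] [-0.2  0.6  0.2] [-11.5  12.5 -29.2 116.6  44.6  49.2  -5.3] 13.8
finger -1 tip z -0.0487 y -0.0435
finger 1 tip z -0.0487 y 0.042
13.8 [0.5758 0.1793 0.0685] [-0.2  0.6  0.2] 0.08548731198995616 [-11.5  12.5 -29.2 116.6  44.6  49.2  -5.3]
```

View pics/p1.png

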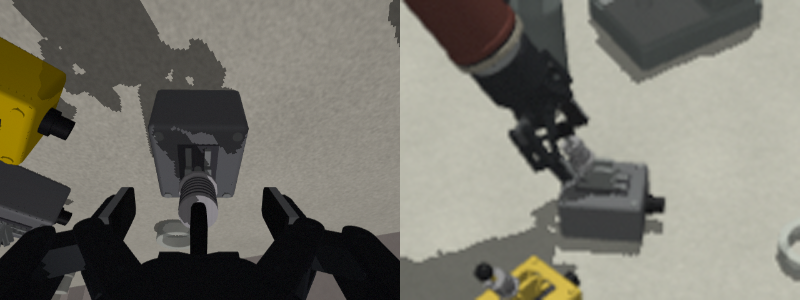

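send_rows(
  moves=[
    [[0,0,0],[-0.001,0,-0.0025],0.4],
    [[0,0,0],[-0.001,0,-0.0025],0],
    [[0,0,0],[-0.001,0,-0.0025],-1],
    [[0,0,0],[-0.001,0,-0.0025],-1],
    [[0,0,0],[-0.001,0,-0.0025],-1],
    [[0,0,0],[-0.001,0,-0.0025],-1],
    [[0,0,0],[-0.001,0,-0.0025],-1],
    [[0,0,0],[-0.001,0,-0.0025],-1],
    [[0,0,0],[-0.001,0,-0.0025],-1],
    [[0,0,0],[-0.001,0,-0.0025],-1],
  ],
)

```text
time_s: 14.73
tool_pos: [0.5742, 0.1798, 0.0665]
ee_rot: [[-0.783, 0.449, 0.431], [0.395, 0.894, -0.214], [-0.481, 0.002, -0.877]]
contact_force: [-6.1, -1.2, 7.4]
width: 0.0244
```

send_rows(
  moves=[
    [[0,0,0],[-0.0022,0.0011,0.005],-1],
    [[0,0,0],[-0.0047,0.0024,0.0097],-1],
    [[0,0,0],[-0.0047,0.0024,0.0097],-1],
    [[0,0,0],[-0.0047,0.0024,0.0097],-1],
    [[0,0,0],[-0.0047,0.0024,0.0097],-1],
  ],
)

```text
time_s: 15.15
tool_pos: [0.5693, 0.182, 0.0759]
ee_rot: [[-0.783, 0.449, 0.43], [0.395, 0.893, -0.214], [-0.481, 0.002, -0.877]]
contact_force: [3.3, -0.1, -7.0]
width: 0.0239
```

Run:
```python
from h import *
rows([(-.5,.0215),(-.3,.0215),(0,.0215),(.25,.0215),(.5,.0215),(.52,.0215)],*PAD,1)
```

```text
-0.5 0.0215 [-0.001, 0.002, 0.001] [0.001, -0.0009, -0.001]
-0.3 0.0215 [0.089, 0.181, 0.001] [0.0045, -0.0027, 0.0007]
0 0.0215 [0.223, 0.449, 0.001] [0.0102, -0.0056, 0.0016]
0.25 0.0215 [0.336, 0.673, 0.001] [0.015, -0.008, 0.001]
0.5 0.0215 [0.448, 0.896, 0.001] [0.0194, -0.0102, -0.001]
0.52 0.0215 [0.457, 0.914, 0.001] [0.0198, -0.0104, -0.0012]
[0.56927075 0.18204641 0.07586313] [ 3.3 -0.1 -7. ] [-11.6  11.4 -29.7 116.7  43.6  49.9  -4.9] 15.15
```

send_rows(
  moves=[
    [[0.045,0.09,0],[0.0018,-0.0009,0.001],-1],
    [[0.09,0.181,0],[0.0037,-0.0018,0.0017],-1],
    [[0.134,0.27,0],[0.0056,-0.0028,0.0023],-1],
    [[0.179,0.36,0],[0.0076,-0.0038,0.0026],-1],
    [[0.223,0.449,0],[0.0096,-0.0048,0.0027],-1],
    [[0.268,0.538,0],[0.0116,-0.0058,0.0026],-1],
    [[0.313,0.628,0],[0.0136,-0.0068,0.0023],-1],
    [[0.358,0.717,0],[0.0156,-0.0078,0.0017],-1],
    [[0.403,0.807,0],[0.0175,-0.0088,0.001],-1],
    [[0.448,0.896,0],[0.0193,-0.0097,0],-1],
    [[0.457,0.914,0],[0.0197,-0.0099,-0.0003],-1],
    [[0.457,0.914,0],[0.0197,-0.0099,-0.0003],-1],
  ],
)

```text
time_s: 16.15
tool_pos: [0.5885, 0.1716, 0.0723]
ee_rot: [[-0.771, 0.451, -0.45], [0.391, 0.892, 0.225], [0.503, -0.003, -0.864]]
contact_force: [-2.9, 0.8, -6.9]
width: 0.0227
```

Run:
```python
from h import *
rows([(.5,.0215),(.52,.0215),(.5,.012)],*PAD,1)
```

```text
0.5 0.0215 [-0.01, -0.025, 0.003] [0.0002, 0.0002, 0.0025]
0.52 0.0215 [-0.001, -0.007, 0.003] [0.0006, 0.0, 0.0023]
0.5 0.012 [-0.01, -0.025, 0.003] [-0.0038, 0.0022, -0.0058]
[0.58846722 0.17164804 0.07232784] [-2.9  0.8 -6.9] [  9.   43.6 -30.3  72.8  -0.3  90.2  45.1] 16.15
```

send_rows(
  moves=[
    [[0,0,0],[0.0015,-0.0008,0.001],-1],
    [[0,0,0],[0.003,-0.0015,0.001],-1],
    [[0,0,0],[0.0045,-0.0022,0.001],-1],
    [[0,0,0],[0.0045,-0.0022,0.001],-1],
    [[0,0,0],[0.0045,-0.0022,0.001],-1],
  ],
)

```text
time_s: 16.57
tool_pos: [0.5899, 0.171, 0.0741]
ee_rot: [[-0.77, 0.448, -0.455], [0.388, 0.894, 0.223], [0.506, -0.004, -0.862]]
contact_force: [-12.1, 3.4, -1.3]
width: 0.0226
```

Run:
```python
from h import *
view("pics/p2.png",PAD[0]);rows([(.5,.0215)],*PAD,1)
```

```text
finger -1 tip z -0.0319 y -0.0114
finger 1 tip z -0.0321 y 0.01
16.5667 [0.5899 0.171  0.0741] [-12.1   3.4  -1.3] 0.022629612538438936 [  8.8  43.9 -30.3  72.2  -0.3  90.9  45.2]
0.5 0.0215 [-0.01, -0.03, -0.001] [-0.0012, 0.0009, 0.0008]
[0.58990847 0.17092633 0.0740951 ] [-12.4   3.   -1.5] [  8.8  43.9 -30.3  72.2  -0.3  90.9  45.2] 16.6667
```

View pics/p2.png

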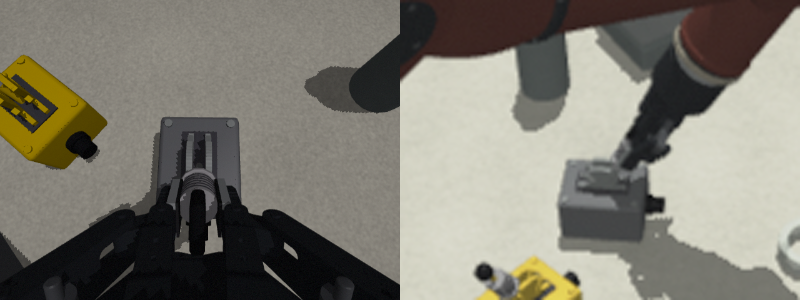

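send_rows(
  moves=[
    [[0,0,0],[-0.001,0.0005,-0.003],-1],
    [[0,0,0],[-0.002,0.001,-0.006],-1],
    [[0,0,0],[-0.0035,0.0017,-0.009],-1],
    [[0,0,0],[-0.0035,0.0017,-0.009],-1],
    [[0,0,0],[-0.0035,0.0017,-0.009],-1],
  ],
)

```text
time_s: 17.08
tool_pos: [0.5874, 0.1723, 0.0687]
ee_rot: [[-0.771, 0.448, -0.452], [0.389, 0.894, 0.224], [0.504, -0.003, -0.864]]
contact_force: [-2.7, -4.1, 18.0]
width: 0.0225
```

send_rows(
  moves=[
    [[0,0,0],[0,0,0],-0.2],
    [[0,0,0],[0,0,0],0.2],
    [[0,0,0],[0,0,0],0.6],
    [[0,0,0],[0,0,0],1],
    [[0,0,0],[0,0,0],1],
    [[0,0,0],[0,0,0],1],
    [[0,0,0],[0,0,0],1],
    [[0,0,0],[0,0,0],1],
    [[0,0,0],[0,0,0],1],
  ],
)

```text
time_s: 17.83
tool_pos: [0.5874, 0.1724, 0.0686]
ee_rot: [[-0.771, 0.448, -0.452], [0.389, 0.894, 0.224], [0.504, -0.003, -0.864]]
contact_force: [0.6, -0.8, 0.2]
width: 0.0857
```

Run:
```python
from h import *
rows([(.5,.05),(.5,.14),(0,.24)],*PAD,1)
```

```text
0.5 0.05 [-0.01, -0.027, -0.0] [0.0135, -0.0067, 0.0313]
0.5 0.14 [-0.01, -0.027, -0.0] [0.0521, -0.026, 0.1102]
0 0.24 [-0.234, -0.473, 0.0] [-0.0079, 0.0041, 0.2274]
[0.58737047 0.17239657 0.0686207 ] [ 0.6 -0.8  0.2] [  8.9  43.8 -30.3  73.   -0.2  90.   45.3] 17.8333
```

send_rows(
  moves=[
    [[0,0,0],[0.0068,-0.0034,0.0156],1],
    [[0,0,0],[0.0135,-0.0067,0.031],1],
    [[0,0,0],[0.026,-0.013,0.057],1],
    [[0,0,0],[0.039,-0.0195,0.084],1],
    [[0,0,0],[0.052,-0.026,0.11],1],
    [[-0.047,-0.095,0],[0.05,-0.024,0.14],1],
    [[-0.094,-0.19,0],[0.04,-0.018,0.17],1],
    [[-0.14,-0.284,0],[0.025,-0.01,0.2],1],
    [[-0.187,-0.38,0],[0.01,0,0.22],1],
    [[-0.234,-0.473,0],[-0.008,0.004,0.227],1],
    [[-0.234,-0.473,0],[-0.008,0.004,0.227],1],
    [[-0.234,-0.473,0],[-0.008,0.004,0.227],1],
  ],
)

```text
time_s: 18.83
tool_pos: [0.5768, 0.1786, 0.2981]
ee_rot: [[-0.896, 0.445, 0.004], [0.445, 0.896, -0.001], [-0.004, 0.001, -1.0]]
contact_force: [1.0, -1.9, -0.6]
width: 0.0854
```

Run:
```python
from h import *
def chk(P,SW,sg):
    pv=np.array(SW[0]);x=pose(*SW,np.pi/2,1)[0]-pv;y=np.cross([0,0,1],x)
    D=P.reshape(-1,3)-pv;A,b,z=D@x,D@y,D[:,2]
    l=sg*np.sin(.5)*A+np.cos(.5)*z; t=sg*np.cos(.5)*A-np.sin(.5)*z   # along / across locked lever axis
    m=(abs(b)<.02)&(abs(t)<.03)&(l>.04)&(l<.115)
    for q in np.arange(.04,.115,.004):
        k=m&(l>=q)&(l<q+.004)
        if k.sum()>3: print(q.round(3),k.sum(),"t",np.percentile(t[k],[5,50,95]).round(4),"hw",np.percentile(abs(b[k]),95).round(4))
o=sensors.observe();c=read_camera("wrist");W=cloud(c);print("paddle wrist");chk(W,PAD,1)
for n in ["scene","side"]:
    c=read_camera(n);W=cloud(c);np.savez(n+"9.npz",**c);cv2.imwrite(f"pics/{n}9.png",c["image"])
    for k in ["flask","tumbler","tape_roll","glue_stick"]:
        r=search_frame(k,n)
        if r: print(n,k,np.round(r[0]["point"],3),round(r[0]["p"],2))
    if n=="scene": print("ball scene");chk(W,BALL,-1)
print(o["time_s"],o["tool_pos"])
```

```text
paddle wrist
0.044 82 t [-0.0149 -0.0118 -0.0004] hw 0.0137
0.048 73 t [-0.0139 -0.0108 -0.0007] hw 0.013
0.052 57 t [-0.0127 -0.0107 -0.0043] hw 0.0124
0.056 54 t [-0.0132 -0.0111 -0.0051] hw 0.0112
0.06 58 t [-0.0126 -0.011  -0.0037] hw 0.0111
0.064 55 t [-0.0128 -0.0113 -0.0062] hw 0.0113
0.068 59 t [-0.0129 -0.011  -0.0033] hw 0.0122
0.072 155 t [-0.0124 -0.0061  0.0061] hw 0.0113
0.076 115 t [-0.0114 -0.0037  0.0073] hw 0.0113
0.088 20 t [-0.0158 -0.0152 -0.0136] hw 0.0043
0.092 26 t [-0.0161 -0.0149 -0.0128] hw 0.0042
0.096 22 t [-0.0156 -0.015  -0.0123] hw 0.0041
0.1 26 t [-0.0159 -0.015  -0.0125] hw 0.0049
0.104 130 t [-0.0154 -0.0043  0.0108] hw 0.0052
0.108 31 t [-0.0118 -0.0028  0.0098] hw 0.0027
scene flask [0.6   0.414 0.109] 0.59
scene tumbler [ 0.501 -0.41   0.108] 0.57
scene tape_roll [0.795 0.023 0.02 ] 0.8
scene glue_stick [ 0.764 -0.222  0.056] 0.68
ball scene
0.04 5 t [-0.0177 -0.0078 -0.0004] hw 0.0133
0.044 20 t [-0.0189 -0.0126 -0.0002] hw 0.0149
0.048 16 t [-0.017  -0.0116 -0.0001] hw 0.0138
0.052 13 t [-0.0154 -0.0128  0.    ] hw 0.0131
0.056 17 t [-0.0155 -0.0126  0.0001] hw 0.0126
0.06 14 t [-0.0155 -0.0104  0.0009] hw 0.0136
0.064 17 t [-0.0161 -0.0118 -0.0012] hw 0.0136
0.068 16 t [-0.0148 -0.01    0.0031] hw 0.0135
0.072 23 t [-0.0149 -0.007   0.0025] hw 0.0139
0.08 5 t [-0.0078 -0.0058 -0.0026] hw 0.0054
0.084 6 t [-0.0077 -0.0055 -0.003 ] hw 0.0067
0.088 6 t [-0.0126 -0.0093 -0.0023] hw 0.008
0.092 12 t [-0.0127 -0.0095 -0.0032] hw 0.0105
0.096 12 t [-0.0147 -0.0104  0.0001] hw 0.01
0.1 12 t [-0.0121 -0.009   0.0012] hw 0.0094
0.104 8 t [-0.0112 -0.0061 -0.0028] hw 0.0071
side flask [0.579 0.412 0.113] 0.85
side tumbler [ 0.463 -0.414  0.141] 0.82
side tape_roll [0.787 0.02  0.02 ] 0.58
side glue_stick [ 0.75  -0.222  0.059] 0.71
18.8333 [0.57683138 0.17858067 0.2980721 ]
```

Both are locked and the bystanders haven't moved, so I'm handing in.

```bash
python3 -c "
from plant import env
print(env.close_job())"
```

```text
the job is handed in; nothing more can be done
None
```

I switched the ball-ended toggle off and locked it, then switched the paddle-ended one on and locked it. The job was handed in at about 19 s on the robot's clock.

**Last checks**
- **Ball switch:** the wrist-camera depth shows the lever at the front stop and the collar top at about 76 mm from the pivot, so it is down. The scene camera agreed at the end.
- **Paddle switch:** the wrist-camera depth shows the lever at the back stop and the collar top at about 76–77 mm, so it is down.
- **Bystanders:** the flask, tumbler, tape roll and glue stick were found within about 5 mm of where they started, which is roughly the detector's accuracy.
- **Hand:** it was clear above the paddle switch, open and touching nothing.

**What disagreed or went less smoothly**
- **TCP offset:** the depth images put the real fingertips about 32 mm behind the reported TCP. I corrected for this from the pictures before the first grasp.
- **Paddle grip:** the gripper seems to have slipped along the collar a little (the opening went from 24.4 to 22.5 mm). The collar still ended fully down, and wrist forces stayed under about 30 N at every reading.
- **Scene and side cameras:** they differed by about 7 mm on the box positions, so I used the wrist camera's values.

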